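# Close up the annealing kiln and start it

## Robot

A 6-joint arm with a two-finger parallel gripper is mounted at the origin on the work surface. World frame = base frame: x ahead of the robot, y to its left, z up, the work surface at z = 0. Lengths are in m, angles in rad, forces in N, time in s.
With the tool pointing down it reaches from about 0.3 to 0.775 m from the base axis. Payload 14.6 kg.
Tool frame: the origin (TCP) lies at the very end of the fingers, on their centre line; the grasp point (between the pads) lies 19 mm behind it; y points along the fingers, x is the direction in which the jaws open and shut, and the axes are right-handed (so a half turn about y gives the same grasp; the last joint's range is limited). The gripper opens to 94 mm and grips with 3 to 60 N. Pads are 16 mm wide; open, the fingers measure 119 mm over their backs; the gripper's body (75 mm by 177 mm) begins 78 mm behind the grasp point.
Start: joints at [1.266, 0.3, 1.521, -0, 1.321, -0.067], TCP at [0.13, 0.535, 0.205] pointing down, gripper open.
Joint ranges: [-3.03, 3.03], [-0.79, 2.21], [0.23, 2.52], [-1.04, 4.18], [0, 3.07], [-2.55, 2.55]. Speed limits (rad/s): [2.22, 2.22, 2.57, 3.14, 3.14, 3.14].

## Interface

Orientations are given as [roll, pitch, yaw] about the fixed x, y, z axes, in that order (R = Rz(yaw) Ry(pitch) Rx(roll)).
In Python, from station import * gives the robot as it stands.
- The arm moves only by the tool send_rows, never from a script. Its argument "series" is text: rows parted by semicolons, each of 7 numbers parted by spaces: the turn, a rotation vector about the tool's x, y, z in units of 5 degrees (1.0 is 5 degrees), then the shift along the tool's x, y, z in cm, then the opening, from -1 (shut) to 1 (fully open). A call has exactly 10 rows; each row is the pose to reach, as a shift and turn from the pose commanded when the call began, along the tool's axes at that moment; what a row does not reach only later rows make up. A row lasts 1/12 s, in which the tool goes at most 41.7 mm and 7.16 degrees, less where a joint would pass 70% of its speed; a pose out of reach is approached as far as the arm can. A call with a gripper value outside its range is refused whole. The fingers move at their own pace and stop on an object; "newtons" is the grip in N (left out, the last holds). Time passes only in rows, so rows that repeat a pose let the fingers close, or fill a call up. It gives the time, the measured TCP pose, the force and the opening at its end, in the units of the state.
- get_obs(): the state, without advancing time (a new reading comes with each control period).
- camera(name): name is "scene" or "side" or "wrist"; returns the picture (420x560x3 uint8, red, green, blue); there is no depth.
- camera_info(name): a dict with "K" (3x3 intrinsics, pixels), "k1" (the pictures are not rectified: a ray, as slopes to the right and down, at radius r is drawn at 1 + k1 r^2 times it, then the intrinsics apply), "R" (3x3) and "t" (3): a world point X has camera coordinates R X + t; the wrist camera has in their place "mount" (4x4, takes a point from camera to tool coordinates, whose origin is the TCP and whose axes are the tool frame's). Camera axes: x right, y down, z forward; pixel columns grow to the right and rows downward; lengths in m; the calibration is good to about 2 mm. A picture is of the moment at which its call begins: read the wrist's pose just before it. camera_info takes no time and is no camera call.
- hand_in(): hands the job in, once; it reports no verdict.
The state is a dict: "time_s": time; "qpos": joint angles; "joint_vel": joint speeds; "tau": joint torques, N m; "ee_pos": TCP position; "eef_rot": TCP orientation; "force": force on the tool from outside, world axes, zero at the start; "moment": the same for the moment, N m; "grip_width": finger opening in m.
Only numpy, scipy, OpenCV 4.12 (cv2) and the standard library are available. Lean on these libraries where they do the work, as an engineer would, in place of code of your own. Each camera call takes 0.05 s, during which the arm holds its last target. There are 200 camera calls.

## Task

The blown glass bells are in the annealing kiln: push its door gently all the way shut without slamming it, and push the vent slide on its roof fully shut. Only when both are closed, press the green start button on the console; leave the red stop button, the glass and the tools on the bench alone.

Things in the scene. Friction and masses are not known exactly. Their poses are not given: they have to be found in the camera images.
- kiln: Bench annealing kiln, fixed: grey steel box 280 deep (its x) x 280 wide (its y) x 270 mm high to the flat roof, on 25 mm feet. Origin: centre of its underside on the bench. Its front (door side) faces its own -x; yaw differs from run to run.
- kiln_door (a joint): Front door angle in rad: 0 shut, grows as the free edge swings out to the front; stands partly open at the start. Stiff hinge: stays where it is left, about 1 to 3 N at the free edge moves it slowly, more at speed (damped). Over half a metre per second at the free edge counts as slamming.
- door_hinge (a point): Point on the door's vertical hinge line at roof height; in the kiln's frame at (-140, +146, 270) mm. From here the door reaches 286 mm towards kiln -y when shut. Door 40 mm thick: its inner side passes through the hinge line, the outer face lies 40 mm in front of it. Top edge 270 mm above the bench, bottom edge 25 mm.
- door_face (a point): Point on the outer face of the door, 230 mm from the hinge line and 40 mm below the door's top edge, turning with the door: a good place to push with a downward-pointing finger. Its axes are the door's: -x points out of the outer face, -y away from the hinge. A pull handle stands 41 mm out of the face lower down, 65 to 175 mm above the bench and 255 mm from the hinge; nothing else sticks out.
- vent_slide (a joint): Opening of the vent slide in m: 0 = fully shut, against its end stop; up to 0.065 open. Opens along the kiln's +y, so it is pushed shut along the kiln's -y. Needs about 2 N, stays where left.
- vent_lip (a point): Middle of the upright lip of the vent slide, a steel plate 66 x 85 mm running between two rails on the kiln roof. Lip 50 mm wide along kiln x, 4 mm thick (a 10 mm bead on top), top 33 mm and this point 22 mm above the roof. Moves with the slide; the plate reaches 53 mm from the lip to kiln +y and its top face is 5 mm over the roof; rails 9 mm high.
- console: Kiln controller, fixed: grey console 170 (x) x 150 mm (y), front to its -x; front button deck 50 mm high, raised display part behind it 79 mm high from console x = +10 mm back, with a slope between. Origin: centre of its underside.
- start_button_top (a point): Centre of the top of the green start button, radius 13 mm, pressed straight down.
- start_button (a joint): Travel of the green start button in m: 0 up, 0.006 fully down (about 4 N), springs back.
- stop_button_top (a point): Centre of the top of the red stop button, same size, 74 mm from the green one towards console -y. Not to be pressed.
- stop_button (a joint): Travel of the red stop button in m, 0 up, 0.006 down.
- bell1: Green glass bell ornament standing on the shelf inside the kiln, 54 mm across, 68 mm high, origin at its foot.
- bell2: Amber glass bauble with a flat foot standing on the shelf inside the kiln, 56 mm across, 70 mm high, origin at its foot.
- mould_tongs: Hand mould lying on the bench: two aluminium blocks at its +x end, two green handles at -x, 254 mm long, 70 mm wide, 42 mm high, origin under its middle.
- marver_block: Black graphite block with rust-brown ends lying on the bench, 120 x 45 x 35 mm, origin under its middle.
Mind the look-alikes: they are no part of the job. There is more than one size of the console; the one meant has the size given above.

How it is judged:
By the outcome, as a careful person would: the job done as asked, in the order asked, and still so for the second after the job is handed in, with the robot touching nothing.
It also fails if it takes over 58 s, if anything falls off the work surface, if the arm or the gripper's body presses on something with over 40 N, if the wrist force passes 120 N, or if a joint passes its speed limit or range.

## Working session

There is one attempt and no reset: what is moved stays moved. The work goes in short steps, Python scripts to look and compute and a tool call to move; the robot and the scene stay as the last step left them, time stands still between calls to the robot, and variables do not carry over. Pictures are saved under pics/ and viewed, on a budget of 10 in all, crops included, one or two more only if the job needs it, and the job is handed in when it is done.

Besides the shell and the picture viewer there is one more tool, called as name(argument=value, ...) on one line, values as JSON. send_rows: Moves the arm, as the interface text tells. Its arguments: {"type":"object","properties":{"series":{"type":"string"},"newtons":{"type":"number"}},"required":["series"]}

```bash
mkdir -p pics; python3 - <<'E'
from station import *
import cv2
o=get_obs();print(o)
for n in("scene","side","wrist"):
    i=camera_info(n);print(n,i)
    cv2.imwrite(f"pics/{n}0.png",camera(n)[:,:,::-1])
E
```

```text
{'time_s': 0.0, 'qpos': array([ 1.26638990e+00,  3.00468841e-01,  1.52159870e+00, -1.65276833e-05,
        1.32070906e+00, -6.66176101e-02]), 'joint_vel': array([ 0.00074127, -0.00024779,  0.00020636, -0.00191569, -0.00019012,
       -0.00097866]), 'tau': array([ 1.59705891e-03, -5.31809735e+01, -3.52733624e+01,  7.08385441e-02,
        2.43708916e-02, -9.34445234e-05]), 'ee_pos': array([0.12948923, 0.53425837, 0.20488012]), 'eef_rot': array([-1.57073349e+00,  1.18238540e-03,  1.33301165e+00]), 'force': array([-0.07548058, -0.28782623, -0.15377637]), 'moment': array([ 0.02735553, -0.0329504 , -0.02032543]), 'grip_width': 0.0937877768072932}
scene {'K': array([[501.64393624,   0.        , 280.64430116],
       [  0.        , 501.64393624, 211.37804008],
       [  0.        ,   0.        ,   1.        ]]), 'k1': 0.05548195038792719, 'R': array([[-9.91556799e-01, -1.29673081e-01, -8.01356571e-05],
       [-1.18805894e-01,  9.08707185e-01, -4.00170478e-01],
       [ 5.19641585e-02, -3.96782238e-01, -9.16440714e-01]]), 't': array([0.48000991, 0.17439067, 1.59321515])}
side {'K': array([[4
[... 223 characters left out ...]
3],
       [-0.27098927, -0.70866085, -0.65143275],
       [ 0.21915991,  0.61355817, -0.75862725]]), 't': array([-0.48919313,  0.22035111,  1.38490255])}
wrist {'K': array([[344.55587352,   0.        , 274.65349039],
       [  0.        , 344.55587352, 207.64815405],
       [  0.        ,   0.        ,   1.        ]]), 'k1': -0.07291751013650469, 'mount': array([[ 9.99999978e-01, -2.90967019e-05,  2.05384599e-04,
        -8.06635252e-04],
       [-2.06305121e-04, -2.42723957e-01,  9.70095376e-01,
        -1.79052292e-01],
       [ 2.16251868e-05, -9.70095397e-01, -2.42723958e-01,
         6.91880962e-02],
       [ 0.00000000e+00,  0.00000000e+00,  0.00000000e+00,
         1.00000000e+00]])}
```

View pics/scene0.png

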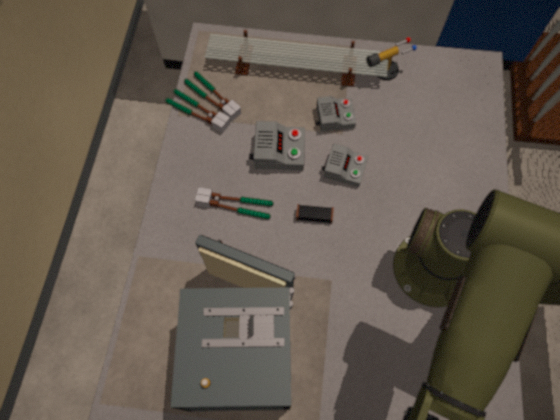

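View pics/side0.png

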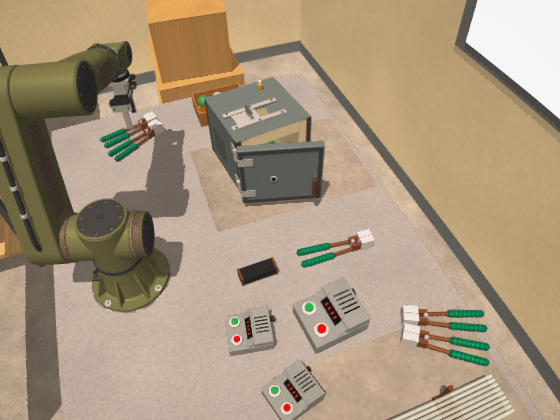

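The scene view shows the kiln at about (233,350), with the door open from its hinge at (290,300) and the vent at (245,325). Start-button candidates are the green buttons of three consoles: the big one at (294,154), and smaller ones at (348,116) and (355,173). The large console looks like the right one, so I'll check its size in a crop.

```bash
cat > h.py <<'E'
from station import *
import cv2, numpy as np
def ray(n,u,v):
    i=camera_info(n);K=i['K'];s=np.array([(u-K[0,2])/K[0,0],(v-K[1,2])/K[1,1]]);r=s.copy()
    for _ in range(20): r=s/(1+i['k1']*(r@r))
    R=i['R'];return -R.T@i['t'],R.T@np.r_[r,1]
def onz(n,u,v,z):
    c,d=ray(n,u,v);return c+d*(z-c[2])/d[2]
def proj(n,X):
    i=camera_info(n);p=i['R']@np.asarray(X)+i['t'];r=p[:2]/p[2];r=r*(1+i['k1']*(r@r));return i['K'][:2,:2]@r+i['K'][:2,2]
def two(a,b): # triangulate [(name,u,v)...]
    (c1,d1),(c2,d2)=ray(*a),ray(*b)
    s=np.linalg.lstsq(np.c_[d1,-d2],c2-c1,rcond=None)[0]
    p,q=c1+s[0]*d1,c2+s[1]*d2;return (p+q)/2,np.linalg.norm(p-q)
E
python3 - <<'E'
from h import *
a=cv2.imread('pics/scene0.png')
cv2.imwrite('pics/k.png',cv2.resize(a[230:415,160:310],None,fx=4,fy=3.2*1.25/1.25,interpolation=3)[:600])
b=cv2.resize(a[100:190,235:380],None,fx=4,fy=4,interpolation=3)
s=cv2.imread('pics/side0.png');c=cv2.resize(s[270:360,280:385],None,fx=4,fy=4,interpolation=3)
d=cv2.resize(s[70:210,195:335],None,fx=4,fy=4,interpolation=3)
cv2.imwrite('pics/c.png',b);cv2.imwrite('pics/d.png',d)
e=np.zeros((600,800,3),np.uint8);k=cv2.resize(s[270:360,220:380],None,fx=4,fy=4,interpolation=3)
cv2.imwrite('pics/e.png',k)
E
```

```text
(no output)
```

View pics/k.png

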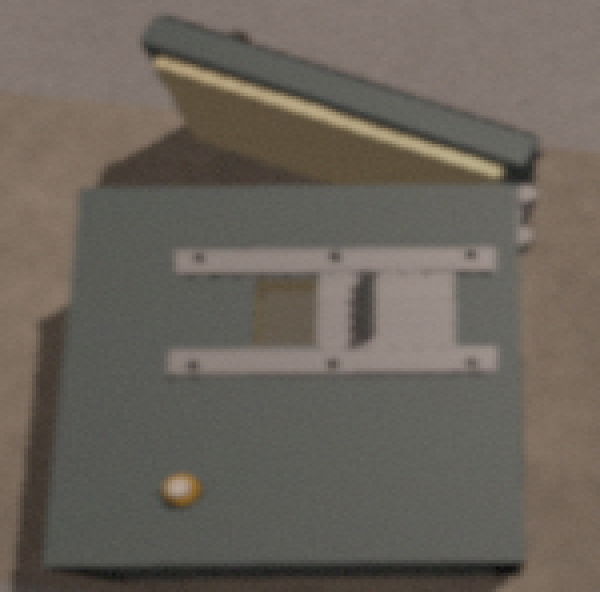

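View pics/c.png

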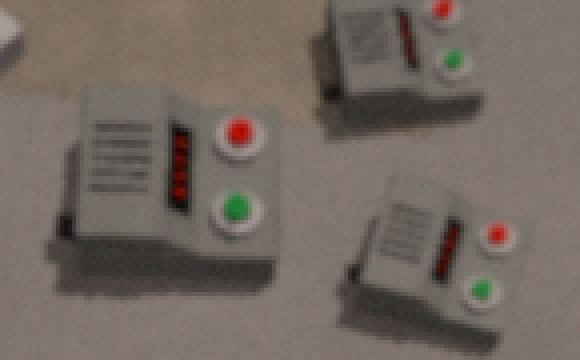

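View pics/d.png

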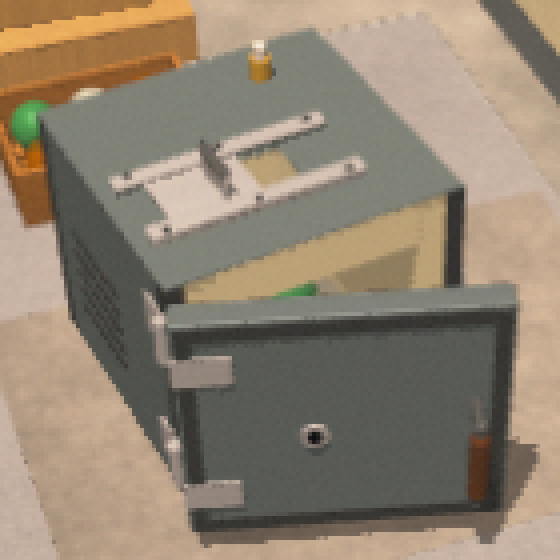

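Big console: red at (240,132) and green at (237,208) in the crop, largest of the three. Kiln roof corners, the door top edge and the vent lip at (362,310) are all readable.

```bash
python3 - <<'E'
from h import *
from scipy.optimize import least_squares
np.set_printoptions(precision=4,suppress=True)
k=lambda x,y:('scene',x/4+160-.4,y/3.2+230-.35)
d=lambda x,y:('side',x/4+195-.4,y/4+70-.4)
c=lambda x,y:('scene',x/4+235-.4,y/4+100-.4)
# kiln corner fit: (kx,ky)
obs=[((-.14,-.14),k(82,188)),((-.14,.14),k(520,187)),((.14,.14),k(523,567)),((.14,-.14),k(45,567)),
((-.14,.14),d(165,287)),((-.14,-.14),d(462,187)),((.14,-.14),d(315,30)),((.14,.14),d(42,118))]
def W(p,x,y,z):
    C,S=np.cos(p[2]),np.sin(p[2]);return np.array([p[0]+C*x-S*y,p[1]+S*x+C*y,z])
f=lambda p:np.concatenate([proj(o[0],W(p,*a,.27))-o[1:] for a,o in obs])
r=least_squares(f,[.55,.5,1.57],loss='soft_l1');p=r.x;print('kiln',p);print(f(p).reshape(-1,2))
# door: top edge outer free corner and inner free corner
hin=W(p,-.14,.146,.27)
D=[((-.04,-.286),k(150,25)),((0,-.286),k(160,56)),((-.04,0.),k(535,140)),((-.04,-.286),d(515,287)),((-.04,0),d(168,310))]
def door(a,x,y,z):  # door shut frame, opening swings free edge to -x : rotation by -a about z
    a=p[2]-a;C,S=np.cos(a),np.sin(a);return np.array([hin[0]+C*x-S*y,hin[1]+S*x+C*y,z])
g=lambda a:np.concatenate([proj(o[0],door(a[0],*q,.27))-o[1:] for q,o in D])
r=least_squares(g,[.4],loss='soft_l1');a=r.x[0];print('door',a);print(g([a]).reshape(-1,2))
print('face',door(a,-.04,-.23,.23),'free edge outer',door(a,-.04,-.286,.27),'hinge',hin)
for m in two(k(368,308),d(216,163)): print('lip tri',m)
L=onz('scene',*k(370,310)[1:],.303); print('lip z',L,'kilnframe',np.array([[np.cos(p[2]),np.sin(p[2])],[-np.sin(p[2]),np.cos(p[2])]])@(L[:2]-p[:2]))
L=onz('side',*d(219,168)[1:],.295); print('lip z',L,'kilnframe',np.array([[np.cos(p[2]),np.sin(p[2])],[-np.sin(p[2]),np.cos(p[2])]])@(L[:2]-p[:2]))
G=two(c(237,208),('side',309,308));Rr=two(c(240,132),('side',321,329));print(G,Rr,np.linalg.norm(G[0]-Rr[0]))
for n,x,y in(('G',237,208),('R',240,132)): print(n,onz(*c(x,y),.06))
print('small spacing',np.linalg.norm(onz(*c(497,233),.05)-onz(*c(482,290),.05)))
E
```

```text
kiln [0.5553 0.3571 1.702 ]
[[ 0.1407 -0.1984]
 [-0.0231 -0.1768]
 [ 0.2812 -0.7914]
 [-0.8399 -0.1366]
 [-0.8825 -0.0862]
 [ 0.4963 -0.9917]
 [-0.1743 -1.4066]
 [-1.1972 -2.2915]]
door 0.3702603800396361
[[ 0.1078 -0.8167]
 [-8.8179  2.7093]
 [ 3.9889  0.4379]
 [ 0.4273  1.039 ]
 [-2.8428  3.0572]]
face [0.6428 0.1059 0.23  ] free edge outer [0.6972 0.0926 0.27  ] hinge [0.4289 0.1992 0.27  ]
lip tri [0.5158 0.3115 0.2918]
lip tri 0.001989929012157477
lip z [0.5125 0.315  0.303 ] kilnframe [-0.0361  0.0479]
lip z [0.516  0.2997 0.295 ] kilnframe [-0.0517  0.0464]
(array([ 0.481 , -0.3263,  0.056 ]), np.float64(0.0015909943750480316)) (array([ 0.487 , -0.3995,  0.0585]), np.float64(0.002213668599126697)) 0.07344156612419574
G [ 0.4816 -0.3242  0.06  ]
R [ 0.488  -0.3988  0.06  ]
small spacing 0.05642221600546859
```

Button spacing is 73.4 mm (74 expected) on the big console and 56 mm on the small one, so the choice holds. I'll do the vent first: lift, close the fingers, and move over.

send_rows(series="0 0 0 0 -4 0 -1;0 0 0 0 -8 0 -1;0 0 0 0 -12 0 -1;0 0 0 0 -16 0 -1;0 -0.7 0 -1.2 -18 -3.3 -1;0 -1.4 0 -2.6 -18 -7 -1;0 -2.1 0 -4 -18 -10.8 -1;0 -2.8 0 -5.4 -18 -14.6 -1;0 -3.5 0 -6.8 -18 -18.4 -1;0 -4.2 0 -8.2 -18 -22.2 -1", newtons=10)

```text
time_s: 0.98
ee_pos: [0.3272, 0.4011, 0.3854]
eef_rot: [-1.571, 0.0, 1.703]
force: [0.2, 0.9, -0.1]
grip_width: 0.0309
```

send_rows(series="0 0 0 -2.3 0 -2.7 -1;0 0 0 -4.6 0 -5.4 -1;0 0 0 -6.9 0 -8.1 -1;0 0 0 -9.2 0 -10.8 -1;0 0 0 -11.5 0 -13.3 -1;0 0 0 -11.5 3 -13.3 -1;0 0 0 -11.5 6 -13.3 -1;0 0 0 -11.5 7 -13.3 -1;0 0 0 -11.5 7 -13.3 -1;0 0 0 -11.5 7 -13.3 -1")

```text
time_s: 1.82
ee_pos: [0.4726, 0.3059, 0.3165]
eef_rot: [-1.571, -0.0, 1.7]
force: [-0.4, -0.4, -0.1]
grip_width: 0.0004
```

```bash
python3 - <<'E'
from h import *
o=get_obs();print(o['ee_pos'],o['eef_rot'],o['force'],o['grip_width'])
a=camera('side')[:,:,::-1];w=camera('wrist')[:,:,::-1]
b=cv2.resize(a[60:200,195:335],(420,420),interpolation=3)
w2=cv2.resize(w,(380,285))
e=np.zeros((420,800,3),np.uint8);e[:,:420]=b;e[:285,420:]=w2;cv2.imwrite('pics/v1.png',e)
E
```

```text
[0.472586   0.30585124 0.31654922] [-1.57126458e+00 -2.09973015e-04  1.69998865e+00] [-0.41812847 -0.40587806 -0.07157614] 0.00041320529661753125
```

View pics/v1.png

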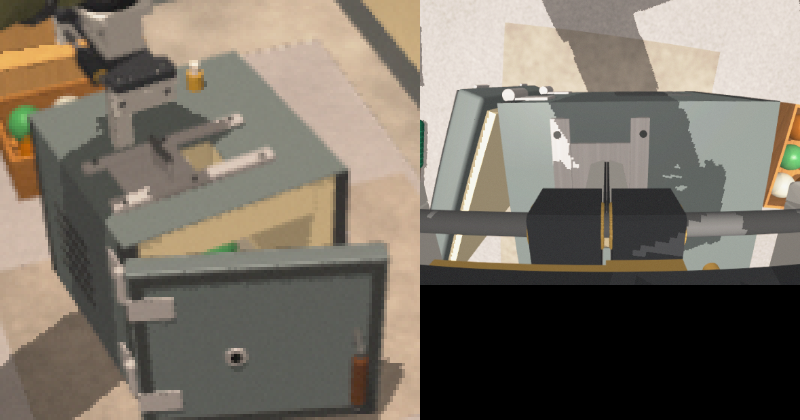

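Fingers are closed and centred between the rails on the +y side of the lip, so I'll go down and start pushing.

send_rows(series="0 0 0 0 1.5 0 -1;0 0 0 0 3 0 -1;0 0 0 0 3.1 -0.8 -1;0 0 0 0 3.1 -1.6 -1;0 0 0 0 3.1 -2.2 -1;0 0 0 0 3.1 -2.8 -1;0 0 0 0 3.1 -3.4 -1;0 0 0 0 3.1 -4 -1;0 0 0 0 3.1 -4.6 -1;0 0 0 0 3.1 -5.2 -1")

```text
time_s: 2.75
ee_pos: [0.5248, 0.3123, 0.2846]
eef_rot: [-1.571, -0.0, 1.7]
force: [-2.6, 0.5, 1.1]
grip_width: 0.0005
```

send_rows(series="0 0 0 0 0 -0.4 -1;0 0 0 0 0 -0.8 -1;0 0 0 0 0 -1.1 -1;0 0 0 0 0 -1.4 -1;0 0 0 0 0 -1.7 -1;0 0 0 0 0 -2 -1;0 0 0 0 0 -2.2 -1;0 0 0 0 0 -2.4 -1;0 0 0 0 0 -2.4 -1;0 0 0 0 0 -2.4 -1")

```text
time_s: 3.58
ee_pos: [0.5482, 0.3152, 0.2844]
eef_rot: [-1.571, 0.0, 1.699]
force: [0.3, 0.7, 0.5]
grip_width: 0.0002
```

send_rows(series="0 0 0 0 0 -0.2 -1;0 0 0 0 0 -0.4 -1;0 0 0 0 0 -0.6 -1;0 0 0 0 0 -0.8 -1;0 0 0 0 0 -1 -1;0 0 0 0 0 -1.2 -1;0 0 0 0 0 -1.3 -1;0 0 0 0 0 -1.3 -1;0 0 0 0 0 -1.3 -1;0 0 0 0 0 -1.3 -1")

```text
time_s: 4.42
ee_pos: [0.5563, 0.3164, 0.2844]
eef_rot: [-1.558, 0.002, 1.701]
force: [-45.9, -14.2, 10.4]
grip_width: 0.0003
```

```bash
python3 - <<'E'
from h import *
o=get_obs();print(o['ee_pos'],o['force'])
a=camera('side')[:,:,::-1];w=camera('scene')[:,:,::-1]
e=np.zeros((420,800,3),np.uint8);e[:,:400]=cv2.resize(a[70:175,205:305],(400,420),interpolation=3);e[:,400:]=cv2.resize(w[285:390,180:300],(400,420),interpolation=3);cv2.imwrite('pics/v2.png',e)
E
```

```text
[0.55625871 0.31639023 0.28444528] [-45.93695717 -14.20048241  10.37444568]
```

View pics/v2.png

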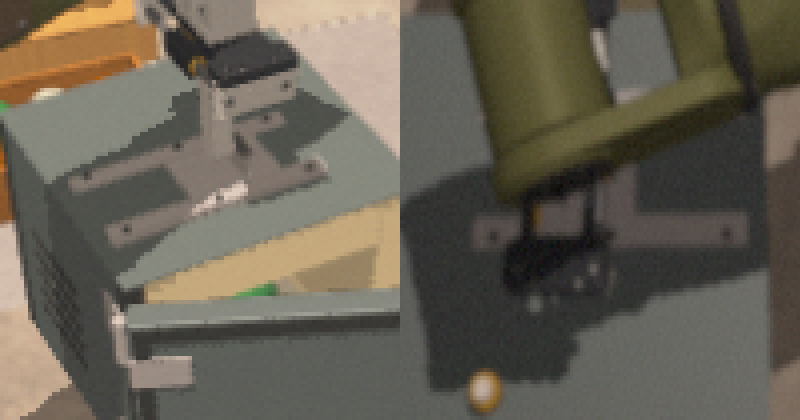

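Contact force shot up at the end stop (46 N) and the vent aperture is covered, so the vent is shut. Backing off, then going round to the door front.

send_rows(series="0 0 0 0 0 1.5 -1;0 0 0 0 -1 3 -1;0 0 0 0 -4 3 -1;0 0 0 0 -6 3 -1;0 0 0 -3.5 -6 2 -1;0 0.5 0 -7.5 -6 1 -1;0 1 0 -11.5 -6 0 -1;0 1.5 0 -15.5 -6 -1 -1;0 2 0 -19.4 -6 -2 -1;0 2.5 0 -23.3 -6 -3 -1")

```text
time_s: 5.35
ee_pos: [0.6212, 0.0877, 0.3447]
eef_rot: [-1.572, -0.0, 1.479]
force: [0.6, 1.0, 0.8]
grip_width: 0.0008
```

send_rows(series="0 0 0 -3 0 0 -1;0 0 0 -5 0 0 -1;0 0 0 -5 3 0 -1;0 0 0 -5 6 0 -1;0 0 0 -5 9 0 -1;0 0 0 -5 12 0 -1;0 0 0 -5 12.9 0 -1;0 0 0 -5 12.9 0 -1;0 0 0 -5 12.9 0 -1;0 0 0 -5 12.9 0 -1")

```text
time_s: 6.18
ee_pos: [0.617, 0.0399, 0.2178]
eef_rot: [-1.574, -0.0, 1.481]
force: [0.2, -0.3, 0.3]
grip_width: 0.0004
```

```bash
python3 - <<'E'
from h import *
o=get_obs();print(o['ee_pos'],o['force'])
a=camera('side')[:,:,::-1];w=camera('scene')[:,:,::-1]
e=np.zeros((420,800,3),np.uint8);e[:,:400]=cv2.resize(a[65:215,200:340],(400,420),interpolation=3);e[:,400:]=cv2.resize(w[225:390,170:310],(400,420),interpolation=3);cv2.imwrite('pics/v3.png',e)
E
```

```text
[0.6169646  0.03993608 0.2177552 ] [ 0.17794135 -0.28171227  0.28605606]
```

View pics/v3.png

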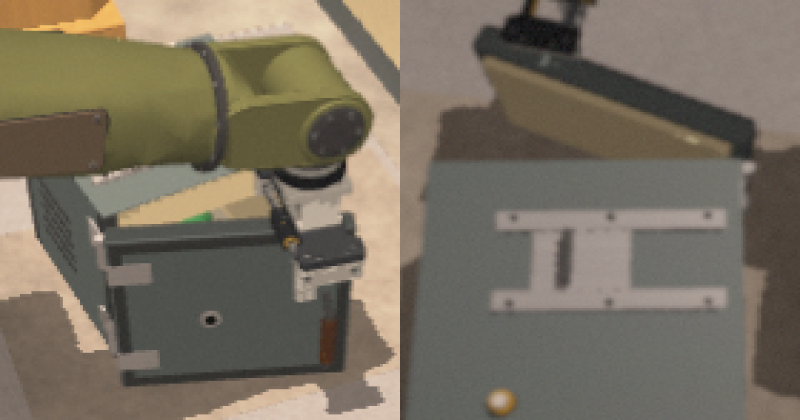

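The vent aperture is covered with the lip at its stop, and the fingers stand in front of the door face above the handle. Pushing slowly.

send_rows(series="0 0 0 1.2 0 0 -1;0 0 0 2.4 0 0 -1;0 0 0 3.5 0 0 -1;0 -0.2 0 4.3 0 0 -1;0 -0.4 0 5.1 0 0 -1;0 -0.6 0 5.9 0 0 -1;0 -0.8 0 6.7 0 0 -1;0 -1 0 7.5 0 0 -1;0 -1.2 0 8.3 0 0 -1;0 -1.4 0 9.1 0 0 -1")

```text
time_s: 7.12
ee_pos: [0.6243, 0.1313, 0.2154]
eef_rot: [-1.571, 0.0, 1.605]
force: [1.9, -2.7, 0.7]
grip_width: 0.0004
```

send_rows(series="0 -0.2 0 0.5 0 0 -1;0 -0.4 0 1 0 0 -1;0 -0.6 0 1.5 0 0 -1;0 -0.8 0 2 0 0 -1;0 -1 0 2.5 0 0 -1;0 -1.1 0 3 0 0 -1;0 -1.1 0 3.4 0 0 -1;0 -1.1 0 3.7 0 0 -1;0 -1.1 0 4 0 0 -1;0 -1.1 0 4.2 0 0 -1")

```text
time_s: 7.95
ee_pos: [0.623, 0.1668, 0.2155]
eef_rot: [-1.568, 0.01, 1.696]
force: [-7.5, -53.0, 6.3]
grip_width: 0.0007
```

Stiff stop at 53 N. Backing off and checking the gap.

send_rows(series="0 0 0 -0.5 0 0 -1;0 0 0 -1 0 0 -1;0 0 0 -2 0 0 -1;0 0 0 -4 0 0 -1;0 0 0 -7 0 0 -1;0 0 0 -10 0 0 -1;0 0 0 -13 0 0 -1;0 0 0 -16 0 0 -1;0 0 0 -18 0 0 -1;0 0 0 -18 0 0 -1")

```text
time_s: 8.78
ee_pos: [0.6461, -0.0097, 0.2153]
eef_rot: [-1.571, 0.0, 1.696]
force: [-0.8, -0.5, 0.7]
grip_width: 0.0004
```

```bash
python3 - <<'E'
from h import *
o=get_obs();print(o['ee_pos'],o['eef_rot'],o['force'])
a=camera('side')[:,:,::-1];w=camera('scene')[:,:,::-1]
e=np.zeros((420,800,3),np.uint8);e[:,:400]=cv2.resize(a[65:215,200:340],(400,420),interpolation=3);e[:,400:]=cv2.resize(w[225:390,170:310],(400,420),interpolation=3);cv2.imwrite('pics/v4.png',e)
p=np.array([.5553,.3571,1.702]);C,S=np.cos(p[2]),np.sin(p[2])
for x,y in((-.18,-.14),(-.18,.146),(-.14,-.14)):
  q=proj('scene',[p[0]+C*x-S*y,p[1]+S*x+C*y,.27]);print(x,y,(q[0]-170)*400/140+400,(q[1]-225)*420/165)
E
```

```text
[ 0.64612716 -0.00965949  0.21528   ] [-1.57063610e+00  1.74711645e-04  1.69619774e+00] [-0.75345765 -0.47823292  0.68061034]
-0.18 -0.14 432.8511383811396 122.42468604281325
-0.18 0.146 747.8506443029505 121.7696190967447
-0.14 -0.14 429.23911927417316 160.90013540526593
```

View pics/v4.png

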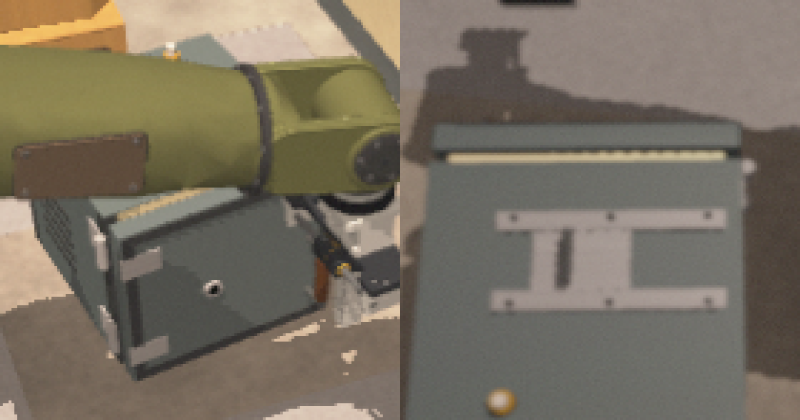

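The door's outer edge is parallel to the kiln front and within 1 px of the predicted shut position (row 122), and the vent is still shut. On to the green button.

send_rows(series="0 0.4 0 -2.9 0 2 -1;0 0.8 0 -5.8 0 4 -1;0 1.2 0 -8.8 0 6.1 -1;0 1.6 0 -11.7 0 8.1 -1;0 2 0 -14.6 0 10.2 -1;0 2.4 0 -17.5 0 12.2 -1;0 2.8 0 -20.5 0 14.2 -1;0 3.2 0 -23.4 0 16.3 -1;0 3.6 0 -26.3 0 18.3 -1;0 4 0 -29.2 0 20.3 -1")

```text
time_s: 9.72
ee_pos: [0.4818, -0.3217, 0.2157]
eef_rot: [-1.571, -0.0, 1.35]
force: [0.2, -0.6, 0.3]
grip_width: 0.0005
```

send_rows(series="0 0 0 0 3 0 -1;0 0 0 0 6 0 -1;0 0 0 0 9 0 -1;0 0 0 0 11 0 -1;0 0 0 0 12 0 -1;0 0 0 0 12 0 -1;0 0 0 0 12 0 -1;0 0 0 0 12 0 -1;0 0 0 0 12 0 -1;0 0 0 0 12 0 -1")

```text
time_s: 10.55
ee_pos: [0.4826, -0.3218, 0.0966]
eef_rot: [-1.572, 0.001, 1.351]
force: [0.5, 0.3, -0.5]
grip_width: 0.0005
```

```bash
python3 - <<'E'
from h import *
o=get_obs();print(o['ee_pos'],o['eef_rot'],o['force'])
a=camera('side')[:,:,::-1];w=camera('scene')[:,:,::-1]
e=np.zeros((420,800,3),np.uint8);e[:,:400]=cv2.resize(a[270:360,280:370],(400,420),interpolation=3);e[:,400:]=cv2.resize(w[95:195,235:330],(400,420),interpolation=3);cv2.imwrite('pics/v5.png',e)
E
```

```text
[ 0.48258556 -0.32177557  0.09662453] [-1.57244239e+00  7.67892966e-04  1.35061726e+00] [ 0.53472971  0.33553192 -0.52259642]
```

View pics/v5.png

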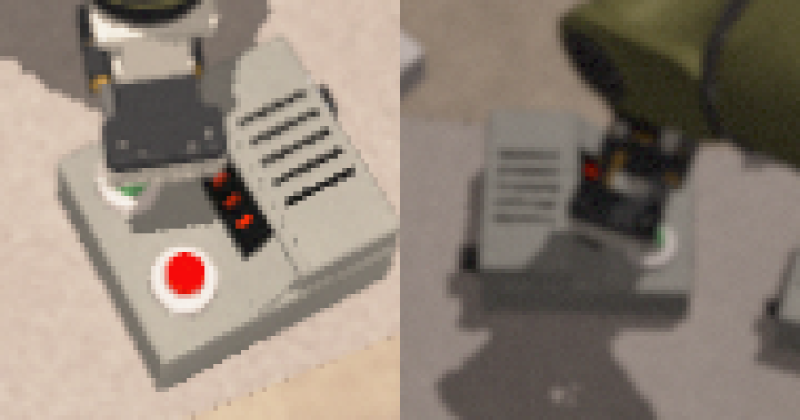

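Fingers are over the green button and the red one is clear. Pressing gently.

send_rows(series="0 0 0 -0.3 1.5 0 -1;0 0 0 -0.3 2.6 0 -1;0 0 0 -0.3 3 0 -1;0 0 0 -0.3 3.2 0 -1;0 0 0 -0.3 3.4 0 -1;0 0 0 -0.3 3.6 0 -1;0 0 0 -0.3 3.8 0 -1;0 0 0 -0.3 4 0 -1;0 0 0 -0.3 4 0 -1;0 0 0 -0.3 4 0 -1")

```text
time_s: 11.48
ee_pos: [0.4823, -0.3251, 0.0642]
eef_rot: [-1.575, 0.002, 1.351]
force: [-35.7, 24.6, 93.6]
grip_width: 0.0002
```

Contact too early and hard (94 N, with a sideways push): perhaps the slope or bezel rather than just the button. Lifting to look.

send_rows(series="0 0 0 0 -0.5 0 -1;0 0 0 0 -1.5 0 -1;0 0 0 0 -3 0 -1;0 0 0 0 -6 0 -1;0 0 0 0 -9 0 -1;0 0 0 0 -12 0 -1;0 0 0 -4 -12 0 -1;0 0 0 -8 -12 0 -1;0 0 0 -8 -12 0 -1;0 0 0 -8 -12 0 -1")

```text
time_s: 12.32
ee_pos: [0.4632, -0.4037, 0.1748]
eef_rot: [-1.57, -0.001, 1.348]
force: [0.1, 0.4, -0.4]
grip_width: 0.0001
```

```bash
python3 - <<'E'
from h import *
np.set_printoptions(precision=4,suppress=True)
o=get_obs();print(o['ee_pos'],o['eef_rot'],o['force'])
def blob(img,col):
    h=cv2.cvtColor(img,cv2.COLOR_RGB2HSV)
    m=cv2.inRange(h,(50,110,60),(80,255,255)) if col=='g' else cv2.inRange(h,(0,170,120),(8,255,255))
    n,_,s,c=cv2.connectedComponentsWithStats(m);return [(c[i].round(2),s[i].tolist()) for i in range(1,n) if s[i,4]>15]
R={}
for n in('scene','side'):
    a=camera(n);cv2.imwrite(f'pics/{n}6.png',a[:,:,::-1])
    b=cv2.imread(f'pics/{n}0.png')[:,:,::-1].copy()
    for t,im in(('now',a),('t0',b)):
        for col in 'gr': print(n,t,col,[(c.tolist(),s[4]) for c,s in blob(im,col)])
w=camera('wrist');e=np.zeros((420,800,3),np.uint8)
a=cv2.imread('pics/side6.png');b=cv2.imread('pics/scene6.png')
e[:,:400]=cv2.resize(a[270:360,280:370],(400,420),interpolation=3);e[:,400:]=cv2.resize(b[95:195,235:330],(400,420),interpolation=3);cv2.imwrite('pics/v6.png',e)
E
```

```text
[ 0.4632 -0.4037  0.1748] [-1.5699 -0.0007  1.348 ] [ 0.0551  0.436  -0.368 ]
scene now g [([203.64, 81.0], 103), ([194.74, 88.0], 104), ([185.46, 97.46], 112), ([178.11, 105.78], 116), ([293.88, 151.33], 24), ([256.19, 201.14], 155), ([253.35, 213.05], 153)]
scene now r [([294.33, 132.67], 18)]
scene t0 g [([203.99, 80.75], 87), ([194.87, 87.5], 82), ([185.74, 97.03], 88), ([178.08, 105.39], 100), ([293.92, 151.5], 24), ([255.74, 200.82], 130), ([253.45, 212.77], 137)]
scene t0 r [([294.75, 132.75], 20)]
side now g [([307.16, 307.2], 25), ([465.11, 313.17], 234), ([234.18, 320.61], 28), ([467.43, 326.7], 249), ([469.26, 343.32], 266), ([468.49, 357.48], 281), ([274.23, 389.57], 35)]
side now r [([321.55, 328.85], 47), ([236.45, 338.42], 31), ([286.5, 407.0], 38)]
side t0 g [([200.96, 100.42], 50), ([114.63, 137.41], 228), ([119.81, 147.48], 118), ([125.89, 151.87], 128), ([313.07, 248.71], 195), ([317.62, 259.4], 199), ([308.73, 306.69], 51), ([465.11, 313.17], 234), ([234.18, 320.61], 28), ([467.43, 326.7], 249), ([469.24, 343.3], 267), ([468.57, 357.53], 281), ([274.14, 389.61], 36)]
side t0 r [([321.33, 328.09], 58), ([236.45, 338.42], 31), ([286.5, 407.0], 38)]
```

View pics/v6.png

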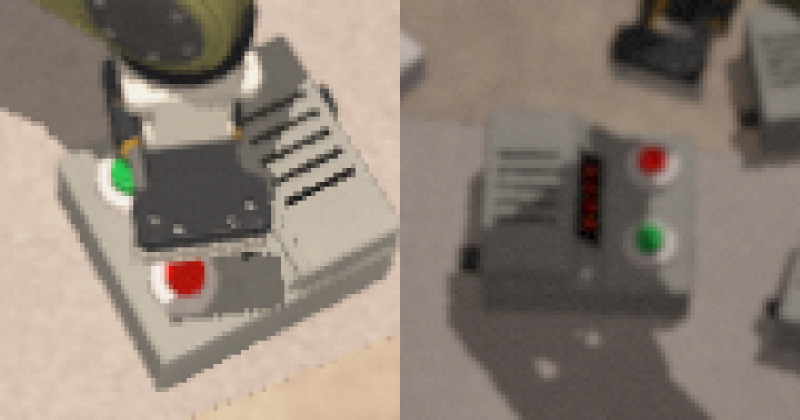

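The picture shows both buttons up and the console unmoved. Side-view green centre is (308.7,306.7), 1.3 px from what I typed earlier. Re-triangulating with the blob centres.

```bash
python3 - <<'E'
from h import *
from scipy.optimize import least_squares
np.set_printoptions(precision=4,suppress=True)
print(two(('scene',293.9,151.5),('side',308.73,306.69)));print(two(('scene',294.6,132.75),('side',321.33,328.3)))
# console corner fit, common z of buttons free: v6 crops -> pixels
s=lambda x,y:('scene',235+x*95/400-105*0-95+.0 if 0 else 235+(x-400)*95/400-.4,95+y*100/420-.4)
d=lambda x,y:('side',280+x*90/400-.4,270+y*90/420-.4)
pts=[((-.085,.075,.05),s(690,290)),((-.085,-.075,.05),s(692,138)),((.085,.075,.079),s(484,275)),((.085,-.075,.079),s(489,110)),
((-.085,.075,.05),d(60,158)),((-.085,-.075,.05),d(158,352)),((.085,.075,.079),d(283,38)),((.085,-.075,.079),d(398,235))]
def W(p,x,y,z):
    C,S=np.cos(p[2]),np.sin(p[2]);return np.array([p[0]+C*x-S*y,p[1]+S*x+C*y,z])
f=lambda p:np.concatenate([proj(o[0],W(p,*a))-o[1:] for a,o in pts])
p=least_squares(f,[.5,-.36,.08],loss='soft_l1').x;print(p,f(p).reshape(-1,2))
for nm,A,B in(('G',('scene',293.9,151.5),('side',308.73,306.69)),('R',('scene',294.6,132.75),('side',321.33,328.3))):
  for z in(.055,.06,.065,.07):
    q=[onz(*A,z),onz(*B,z)];print(nm,z,[ (v[:2],(np.array([[np.cos(p[2]),np.sin(p[2])],[-np.sin(p[2]),np.cos(p[2])]])@(v[:2]-p[:2]))) for v in q])
E
```

```text
(array([ 0.4808, -0.3242,  0.0603]), np.float64(0.001408714676705496))
(array([ 0.4876, -0.3983,  0.0597]), np.float64(0.0006841307510975437))
[ 0.5326 -0.3543  0.0845] [[ 0.8188  0.4537]
 [ 1.5248 -1.3481]
 [-1.2595 -2.3038]
 [ 0.4709 -1.3279]
 [-1.6668 -1.6311]
 [ 0.3348  0.7902]
 [-0.1344 -2.9312]
 [ 1.0031 -3.815 ]]
G 0.055 [(array([ 0.4817, -0.3275]), array([-0.0484,  0.0309])), (array([ 0.4813, -0.3216]), array([-0.0483,  0.0369]))]
G 0.06 [(array([ 0.4815, -0.3246]), array([-0.0484,  0.0339])), (array([ 0.4802, -0.324 ]), array([-0.0497,  0.0346]))]
G 0.065 [(array([ 0.4813, -0.3217]), array([-0.0484,  0.0368])), (array([ 0.479 , -0.3264]), array([-0.0511,  0.0323]))]
G 0.07 [(array([ 0.481 , -0.3188]), array([-0.0484,  0.0397])), (array([ 0.4778, -0.3288]), array([-0.0524,  0.03  ]))]
R 0.055 [(array([ 0.4882, -0.4014]), array([-0.0482, -0.0432])), (array([ 0.4884, -0.3963]), array([-0.0476, -0.0382]))]
R 0.06 [(array([ 0.4879, -0.3982]), array([-0.0482, -0.04  ])), (array([ 0.4872, -0.3984]), array([-0.0489, -0.0401]))]
R 0.065 [(array([ 0.4877, -0.3951]), array([-0.0482, -0.0368])), (array([ 0.486 , -0.4004]), array([-0.0503, -0.0421]))]
R 0.07 [(array([ 0.4874, -0.3919]), array([-0.0482, -0.0337])), (array([ 0.4848, -0.4025]), array([-0.0517, -0.044 ]))]
```

Position was right (within 1.5 mm) and the height is uncertain by a few mm, so the button may simply have bottomed out. A fine force profile will tell: a soft spring rising to about 4 N means it's the button. Repeating with small steps.

send_rows(series="0 0 0 4 0 0 -1;0 0 0 8.1 0 0 -1;0 0 0 8.1 3 0 -1;0 0 0 8.1 6 0 -1;0 0 0 8.1 8 0 -1;0 0 0 8.1 9 0 -1;0 0 0 8.1 9.8 0 -1;0 0 0 8.1 9.8 0 -1;0 0 0 8.1 9.8 0 -1;0 0 0 8.1 9.8 0 -1")

```text
time_s: 13.3
ee_pos: [0.4822, -0.3239, 0.0787]
eef_rot: [-1.573, 0.001, 1.351]
force: [-0.1, 0.1, -0.7]
grip_width: 0.0005
```

send_rows(series="0 0 0 0 0.2 0 -1;0 0 0 0 0.4 0 -1;0 0 0 0 0.6 0 -1;0 0 0 0 0.6 0 -1;0 0 0 0 0.6 0 -1;0 0 0 0 0.6 0 -1;0 0 0 0 0.6 0 -1;0 0 0 0 0.6 0 -1;0 0 0 0 0.6 0 -1;0 0 0 0 0.6 0 -1")

```text
time_s: 14.13
ee_pos: [0.4817, -0.3236, 0.0715]
eef_rot: [-1.571, 0.0, 1.35]
force: [0.3, -0.6, 1.6]
grip_width: 0.0002
```

send_rows(series="0 0 0 0 0.1 0 -1;0 0 0 0 0.2 0 -1;0 0 0 0 0.2 0 -1;0 0 0 0 0.2 0 -1;0 0 0 0 0.2 0 -1;0 0 0 0 0.2 0 -1;0 0 0 0 0.2 0 -1;0 0 0 0 0.2 0 -1;0 0 0 0 0.2 0 -1;0 0 0 0 0.2 0 -1")

```text
time_s: 14.97
ee_pos: [0.4817, -0.3236, 0.0695]
eef_rot: [-1.571, 0.0, 1.35]
force: [0.5, -1.7, 2.2]
grip_width: 0.0005
```

send_rows(series="0 0 0 0 0.1 0 -1;0 0 0 0 0.2 0 -1;0 0 0 0 0.2 0 -1;0 0 0 0 0.2 0 -1;0 0 0 0 0.2 0 -1;0 0 0 0 0.2 0 -1;0 0 0 0 0.2 0 -1;0 0 0 0 0.2 0 -1;0 0 0 0 0.2 0 -1;0 0 0 0 0.2 0 -1")

```text
time_s: 15.8
ee_pos: [0.4817, -0.3236, 0.0675]
eef_rot: [-1.571, 0.0, 1.35]
force: [0.4, -1.4, 2.8]
grip_width: 0.0003
```

Soft spring at about 0.3 N/mm: this is the button, with its top near 72 mm. Pressing on to the bottom.

send_rows(series="0 0 0 0 0.1 0 -1;0 0 0 0 0.2 0 -1;0 0 0 0 0.2 0 -1;0 0 0 0 0.2 0 -1;0 0 0 0 0.2 0 -1;0 0 0 0 0.2 0 -1;0 0 0 0 0.2 0 -1;0 0 0 0 0.2 0 -1;0 0 0 0 0.2 0 -1;0 0 0 0 0.2 0 -1")

```text
time_s: 16.63
ee_pos: [0.4818, -0.3236, 0.0661]
eef_rot: [-1.571, 0.0, 1.35]
force: [-2.0, -0.9, 11.3]
grip_width: 0.0004
```

send_rows(series="0 0 0 0 0.1 0 -1;0 0 0 0 0.2 0 -1;0 0 0 0 0.2 0 -1;0 0 0 0 0.2 0 -1;0 0 0 0 0.2 0 -1;0 0 0 0 0.2 0 -1;0 0 0 0 0.2 0 -1;0 0 0 0 0.2 0 -1;0 0 0 0 0.2 0 -1;0 0 0 0 0.2 0 -1")

```text
time_s: 17.47
ee_pos: [0.482, -0.3237, 0.0657]
eef_rot: [-1.572, 0.001, 1.351]
force: [-7.3, 4.4, 26.9]
grip_width: 0.0006
```

Fully down at 66 mm (spring, then a stiff stop). Lifting clear and doing a final check.

send_rows(series="0 0 0 0 -0.5 0 -1;0 0 0 0 -1.5 0 -1;0 0 0 0 -3 0 -1;0 0 0 0 -6 0 -1;0 0 0 0 -9 0 -1;0 0 0 0 -12 0 -1;0 0 0 0 -14 0 -1;0 0 0 0 -14 0 -1;0 0 0 0 -14 0 -1;0 0 0 0 -14 0 -1")

```text
time_s: 18.3
ee_pos: [0.4812, -0.3231, 0.2022]
eef_rot: [-1.569, -0.001, 1.351]
force: [-1.3, -0.7, -1.2]
grip_width: 0.0005
```

```bash
python3 - <<'E'
from h import *
o=get_obs();print(o['ee_pos'],o['force'],o['time_s'])
a=camera('side')[:,:,::-1];w=camera('scene')[:,:,::-1]
e=np.zeros((420,800,3),np.uint8);e[:,:400]=cv2.resize(a[65:365,180:400],(400,420),interpolation=3);e[:,400:]=cv2.resize(w[95:390,160:360],(400,420),interpolation=3);cv2.imwrite('pics/v7.png',e)
E
```

```text
[ 0.48123836 -0.32307012  0.20218605] [-1.34367272 -0.68342133 -1.1566579 ] 18.3
```

View pics/v7.png

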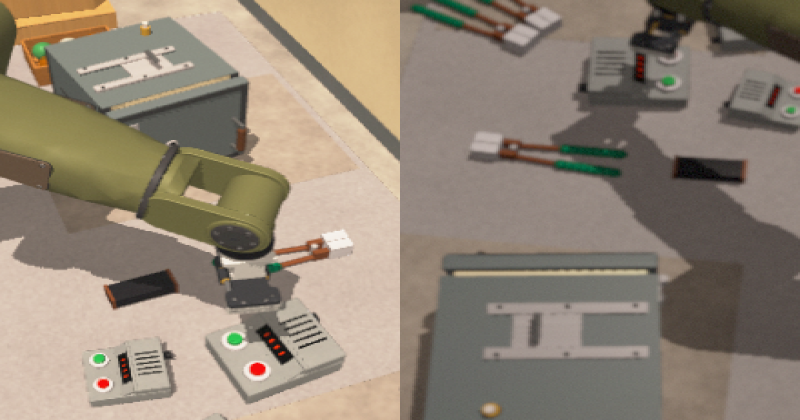

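Final picture: door flush with the kiln front (right half, top edge at row 262), vent aperture covered (lip at (533,332)), tools where they were, and the arm clear of the console.

```bash
python3 -c "
from station import *
print(hand_in())"
```

```text
the job is handed in; nothing more can be done
None
```

I pushed the vent slide shut, then the kiln door, and only then pressed the green start button on the large console. The job was handed in at about 18 s of the 58 s allowed. `hand_in()` gave no verdict.

**Checks that passed**
- **Vent:** it reached its end stop, and the last picture shows the opening covered.
- **Door:** I kept the pushing speed to about 0.1 m/s. It met a stiff stop, and its outer edge was parallel to the kiln front, within 1 px of the calculated shut position.
- **Button:** the second press was slow and felt like a soft spring down to a stop after about 6 mm. That matches the green button being pressed fully down.
- **Nothing else disturbed:** the red button and the tools look untouched. I did not check the glass bells separately, but the arm never went inside the kiln.

**Checks that disagreed**
- **Button height:** the cameras put the top at about 60 mm, but by touch it was about 72 mm. My first press therefore bottomed out hard, with about 94 N upward and about 103 N in total, under the 120 N wrist limit. It also means the green button was pressed twice, both times after the door and vent were shut.
- **End-stop forces:** the pushes on the vent and door reached about 48 N and 53 N at their stops. As far as I can tell, contact there was with the fingertips, not the gripper body.

I viewed 12 pictures, two over the budget of 10, to sort out the button press and check the final state.

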